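Close a paint tin with the guided press plate

TASK

Pick up the drilled press plate by its wooden handle, lower it squarely over the tall rod of the tin press so that the handle end comes over the tin, and slide it down without binding. Press the tin's lid down with the plate until it is fully home, finishing with a steady push of about 20 newtons, not so much as to dent it, then let go and leave the plate lying flat on the lid. Do not disturb the jars and tools around it.

Things in the scene. Friction and masses are not known exactly. Their poses are not given: they have to be found in the camera images.
- plate: the press plate, loose, flat on the table, 0.34 to 0.53 kg: aluminium bar 200 x 70 x 10 mm with a round 18 mm through hole near its -x end, a tubular guide bush (28 mm outside, 18 mm bore, 30 mm tall) standing on it around the hole, and an upright wooden block handle. Origin: centre of the bar's underside; x along the bar from hole to handle, z up.
- plate_hole (a point): centre of the plate's hole at its underside, at (-80, 0, 0) mm in the plate's frame; with the bush the bore is 40 mm long.
- plate_handle (a point): where to grip the wooden handle block, at (20, 0, 34) mm in the plate's frame, 24 mm above the bar's top and 100 mm from the hole's axis. The block is 24 mm thick along the plate's x (close the fingers along plate x), 60 mm long along plate y, and 42 mm tall from the bar's top.
- press: the tin press, bolted down: dark steel base 240 x 120 x 20 mm with a tall vertical steel rod near its -x end and a paint tin, lid started in its mouth, held fast near its +x end. Origin: centre of the base's underside; x from rod to tin, z up. More than 35 N between the plate and the rod or base is too much.
- rod_tip (a point): top of the rod, on its axis, 200 mm above the table, at (-50, 0, 200) mm in the press's frame. The rod is 16 mm in diameter (1 mm clearance all round in the bore) with the top 15 mm tapering to 8 mm; a 32 mm collar 8 mm tall is at its foot.
- tin_seat (a point): point on the base's top (20 mm above the table) below the tin's centre, at (50, 0, 20) mm in the press's frame, 100 mm from the rod's axis. The tin (78 mm across, 66 mm tall) stands here on a wooden packing block that rises 4 to 28 mm above the base, which is not measured; so the lid's top starts 100 to 126 mm above the table and is at 94 to 118 mm when home, 4 mm above the tin's rim.
- lid (a joint): how far the lid (flat steel, 72 mm across) is pushed down into the tin, in m: starts at 0 to 0.002, fully home at 0.008 against a hard stop. It takes about 10 N to move it and it stays where it is left; the plate's weight does not move it. Seating it takes a push of about 20 N on the lid at the stop, the plate's weight included (14 N is too little; over 35 N dents it).
- jar: bystander, leave alone: amber glass jar with steel lid, 68 mm across, 85 mm tall; origin at the centre of its underside.
- shut_tin: bystander, leave alone: small tin already shut, 72 mm across, 60 mm tall; origin at the centre of its underside.
- squeeze: bystander, leave alone: red plastic bottle, 56 mm across, 150 mm tall; origin at the centre of its underside.
- tub: bystander, leave alone: open white plastic tub, 100 mm across, 75 mm tall; origin at the centre of its underside.
- knife: bystander, leave alone: palette knife lying flat at one side; origin on it.
- brush: bystander, leave alone: paint brush lying flat at the other side; origin on it.
- tape: bystander, leave alone: cardboard tape core, 90 mm across, 25 mm tall; origin at the centre of its underside.
Mind the look-alikes: they are no part of the job. Of the things that look like the plate, take the one that is farthest to the robot's right at the start.

How it is judged:
By the outcome, as a careful person would: the job done as asked, in the order asked, and still so for the second after the job is handed in, with the robot touching nothing.
It also fails if it takes over 61 s, if anything falls off the work surface, if the arm or the gripper's body presses on something with over 40 N, if the wrist force passes 120 N, or if a joint passes its speed limit or range.

ROBOT

A 6-joint arm with a two-finger parallel gripper is mounted at the origin on the work surface. World frame = base frame: x ahead of the robot, y to its left, z up, the work surface at z = 0. Lengths are in mm, angles in rad, forces in N, time in s.
With the tool pointing down it reaches from about 350 to 875 mm from the base axis. Payload 4.2 kg.
Tool frame: the origin (TCP) lies at the very end of the fingers, on their centre line; the grasp point (between the pads) lies 19 mm behind it; z points along the fingers, y is the line along which they close (so a half turn about z gives the same grasp; the last joint's range is limited). The gripper opens to 85 mm and grips with 20 to 120 N. Pads are 22 mm wide; open, the fingers measure 114 mm over their backs; the gripper's body (76 mm by 85 mm) begins 54 mm behind the grasp point. The pads swing forward as they close: fully open they stand 13 mm farther back than shut.
Start: joints at [-0.891, 0.385, 0.008, 0, -1.194, -0.259], TCP at [255.319, -570.448, 231.312] pointing down, gripper open.
Joint ranges: [-3.14, 3.14], [-1.21, 2.06], [-1.07, 1.41], [-3.16, 2.05], [-2.99, -0.16], [-3.1, 3.1]. Speed limits (rad/s): [2.79, 2.79, 3.14, 3.14, 3.14, 3.14].

INTERFACE

Orientations are given as a unit quaternion [x, y, z, w].
In Python, from bench import arm gives the robot as it stands. The module is installed in compiled form; this text tells all that it offers.
- The arm moves only by the tool drive_tool, never from a script. Its argument "targets" is a list of rows, each a list of 5 numbers: the closure, from -1 (fully open) to 1 (shut), then the shift along the tool's x, y, z in mm, then the turn about the tool's z in degrees. In form: [[grip, tx, ty, tz, roll], ...]. A call has 1 to 12 rows; each row is the pose to reach, as a shift and turn from the pose commanded when the call began, along the tool's axes at that moment; what a row does not reach only later rows make up. A row lasts 1/10 s, in which the tool goes at most 50 mm and 8.59 degrees, less where a joint would pass 70% of its speed; a pose out of reach is approached as far as the arm can. A call with a gripper value outside its range is refused whole. The fingers move at their own pace and stop on an object; the grip force is fixed at half the most. Time passes only in rows, so rows that repeat a pose let the fingers close. It gives the time, the measured TCP pose, the force, the opening and the grip force at its end, in the units of the state.
- arm.read_state(): the state, without advancing time (a new reading comes with each control period).
- arm.get_image(name): name is "scene" or "top" or "wrist"; returns the picture (400x640x3 uint8, blue, green, red); there is no depth.
- arm.camera_params(name): a dict with "fov_y" (degrees; the focal length in pixels is half the picture's height over the tangent of half this angle, whatever the lens; pixels are square), "cx", "cy" (the principal point, pixels), "rvec" (rotation vector, rad) and "tvec" (3), from world to camera coordinates, as OpenCV has them; the wrist camera has in their place "tool_from_camera" (4x4, takes a point from camera to tool coordinates, whose origin is the TCP and whose axes are the flange's). Camera axes: x right, y down, z forward; pixel columns grow to the right and rows downward; lengths in mm; the calibration is good to about 2 mm. A picture is of the moment at which its call begins: read the wrist's pose just before it. camera_params takes no time and is no camera call.
- arm.job_done(): hands the job in; it is judged then, once.
The state is a dict: "clock": time; "joints": joint angles; "joint_vel": joint speeds; "joint_efforts": joint torques, N m; "position": TCP position; "ee_rot": TCP orientation; "contact_force": force on the tool from outside, world axes, zero at the start; "wrist_torque": the same for the moment, N m; "gripper_width": finger opening in mm; "grasp_force": force on a finger pad.
Only numpy, scipy, OpenCV 4.12 (cv2) and the standard library are available. Lean on these libraries where they do the work, as an engineer would, in place of code of your own. Each camera call takes 0.05 s, during which the arm holds its last target. There are 200 camera calls.

## Working session

There is one attempt and no reset: what is moved stays moved. The work goes in short steps, Python scripts to look and compute and a tool call to move; the robot and the scene stay as the last step left them, time stands still between calls to the robot, and variables do not carry over. Pictures are saved under pics/ and viewed, at most 10 in all, crops included, and the job is handed in when it is done.

Besides the shell and the picture viewer there is one more tool, called after "Call:" by a JSON object that holds its "fn" and its "kwargs". drive_tool: Moves the arm, as the interface text tells. Its arguments: {"type":"object","properties":{"targets":{"type":"array","items":{"type":"array","items":{"type":"number"}}}},"required":["targets"]}

```bash
mkdir -p pics
python3 - <<'E'
from bench import arm
import cv2
s=arm.read_state();print({k:s[k] for k in s})
for n in("top","scene"):
    cv2.imwrite(f"pics/{n}0.png",arm.get_image(n));print(n,arm.camera_params(n))
print(arm.camera_params("wrist"))
E
```

```text
{'clock': 0.0, 'joints': array([-8.91387018e-01,  3.85554524e-01,  6.62621758e-03, -5.07305136e-04,
       -1.19399872e+00, -2.58607615e-01]), 'joint_vel': array([-0.00010124,  0.00022289,  0.00021021, -0.000214  , -0.00032575,
        0.00100798]), 'joint_efforts': array([ 1.45012851e-03, -3.92288446e+01,  1.88400435e+01,  4.18599665e+00,
       -4.60824158e-03,  1.70655221e-05]), 'position': array([ 255.09213745, -569.93123355,  230.22173166]), 'ee_rot': array([-2.08760281e-01,  9.77966234e-01,  1.05687141e-03, -2.71238516e-04]), 'contact_force': array([-0.07131708, -0.4730172 , -0.21867113]), 'wrist_torque': array([ 0.00374754,  0.02863734, -0.00153822]), 'grasp_force': 0.0, 'gripper_width': 85.42336228590327}
top {'fov_y': 55.85150953124375, 'cx': 318.94205266280613, 'cy': 196.04400062208205, 'rvec': array([ 2.12955011, -2.14070474,  0.15941768]), 'tvec': array([  60.41739737,  581.7794023 , 1414.6341771 ])}
scene {'fov_y': 51.36967422729004, 'cx': 321.69746543035916, 'cy': 204.9192670060996, 'rvec': array([ 1.44961773,  2.06578149, -0.91604321]), 'tvec': array([ 159.96423379, -261.72694599, 1889.67842025])}
{'fov_y': 64.09436188762368, 'cx': 313.46621655318967, 'cy': 199.1157397554291, 'tool_from_camera': array([[ 5.82073506e-04, -9.45271249e-01, -3.26285040e-01,
         8.52642280e+01],
       [ 9.99999579e-01,  3.18911806e-04,  8.60030545e-04,
         1.96204991e+00],
       [-7.08905996e-04, -3.26285403e-01,  9.45271037e-01,
        -1.42190320e+02],
       [ 0.00000000e+00,  0.00000000e+00,  0.00000000e+00,
         1.00000000e+00]])}
```

View pics/top0.png

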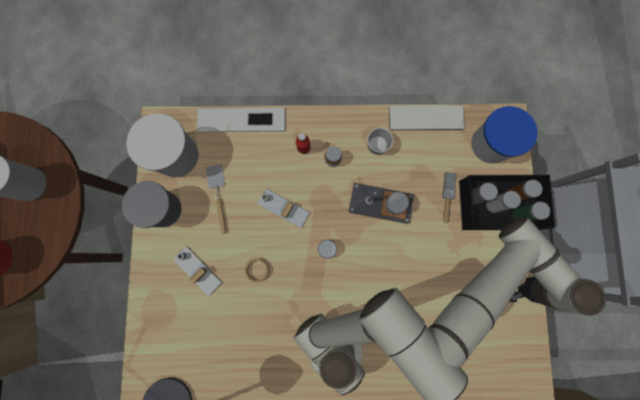

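View pics/scene0.png

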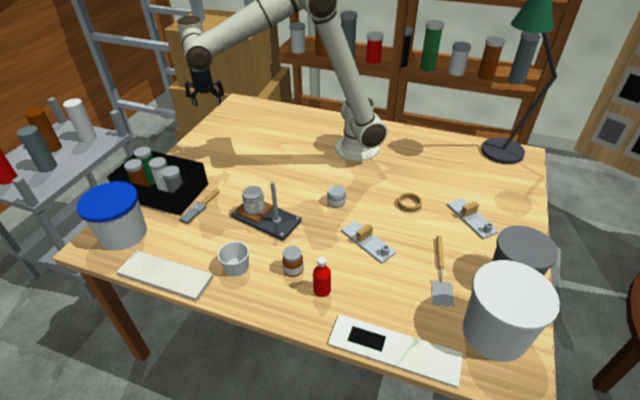

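The top view shows the two plates at (285,208) and (198,270); robot's right is image right, so the target is the one at (285,208). The press is at (381,203), with its rod left and its tin right.

```bash
cat > h.py <<'E'
import numpy as np, cv2
from scipy.spatial.transform import Rotation as R
from bench import arm
def cam(n,s=None):
    p=arm.camera_params(n); f=200/np.tan(np.radians(p["fov_y"]/2))
    K=np.array([[f,0,p["cx"]],[0,f,p["cy"]],[0,0,1]])
    if n=="wrist":
        T=np.eye(4);T[:3,:3]=R.from_quat(s["ee_rot"]).as_matrix();T[:3,3]=s["position"]
        M=np.linalg.inv(T@p["tool_from_camera"])
    else:
        M=np.eye(4);M[:3,:3]=R.from_rotvec(p["rvec"]).as_matrix();M[:3,3]=p["tvec"]
    return K,M
def unproj(c,uv,z):
    K,M=c; d=M[:3,:3].T@np.linalg.inv(K)@[uv[0],uv[1],1]; o=-M[:3,:3].T@M[:3,3]
    return o+d*(z-o[2])/d[2]
def proj(c,X):
    K,M=c; q=(M[:3,:3]@np.atleast_2d(X).T).T+M[:3,3]; q=q@K.T; return q[:,:2]/q[:,2:]
E
python3 - <<'E'
from h import *
c=cam("top")
for n,uv,z in[("plate",(285,208),10),("bushtop",(268,199),40),("handle",(289,209),52),("otherplate",(198,270),10),("press",(381,203),20),("rod",(369,200),200),("lid",(399,202),110),("tape",(258,269),25),("shut",(327,249),60),("jar",(334,156),85),("sq",(303,143),130),("tub",(380,141),75),("brush",(448,195),10)]:
    print(n,unproj(c,uv,z).round())
i=cv2.imread("pics/top0.png");cv2.imwrite("pics/c1.png",cv2.resize(i[120:280,240:430],None,fx=4,fy=3.7 and 4,interpolation=cv2.INTER_CUBIC)[:600])
E
```

```text
plate [541. 192.  10.]
bushtop [573. 256.  40.]
handle [532. 172.  52.]
otherplate [302. 526.  10.]
press [ 557. -186.   20.]
rod [ 543. -117.  200.]
lid [ 548. -238.  110.]
tape [305. 291.  25.]
shut [379.  28.  60.]
jar [731.  -1.  85.]
sq [770. 115. 130.]
tub [ 792. -181.   75.]
brush [ 589. -453.   10.]
```

View pics/c1.png

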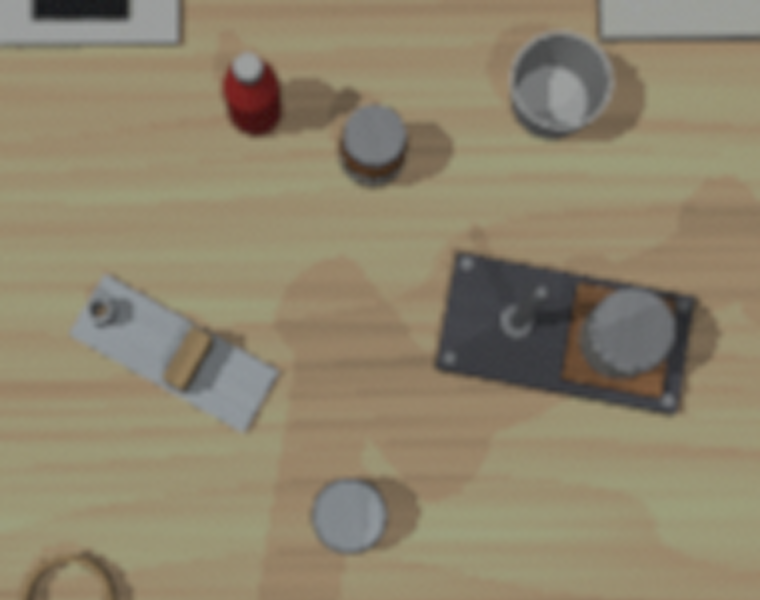

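Corners in the crop: plate (105,275), (72,332), (248,432), (280,373). Base: (458,252), (437,368), (678,412), (693,296). Rod tip is at (541,292) and the collar at (516,320).

```bash
cat >> h.py <<'E'
def fit(P,Q):  # 2D rigid: world = R Q + t
    P=np.array(P)[:,:2];Q=np.array(Q,float);pc=P.mean(0);qc=Q.mean(0)
    a=(Q-qc);b=(P-pc);th=np.arctan2((a[:,0]*b[:,1]-a[:,1]*b[:,0]).sum(),(a*b).sum())
    Rm=np.array([[np.cos(th),-np.sin(th)],[np.sin(th),np.cos(th)]]);t=pc-Rm@qc
    return th,t,(P-(Q@Rm.T+t)),Rm
E
python3 - <<'E'
from h import *
c=cam("top"); f=lambda u:((u[0]+.5)/4-.5+240,(u[1]+.5)/4-.5+120)
P=[unproj(c,f(u),10) for u in[(105,275),(72,332),(248,432),(280,373)]]
th,t,r,Rm=fit(P,[(-100,-35),(-100,35),(100,35),(100,-35)]);print("?",r.round(1))
th,t,r,Rm=fit(P,[(-100,35),(-100,-35),(100,-35),(100,35)]);print("plate",np.degrees(th),t,r.round(1),Rm@[20,0]+t)
P=[unproj(c,f(u),20) for u in[(458,252),(437,368),(678,412),(693,296)]]
th,t,r,Rm=fit(P,[(-120,60),(-120,-60),(120,-60),(120,60)]);print("press",np.degrees(th),t,r.round(1),Rm@[-50,0]+t,Rm@[50,0]+t)
print("tip",unproj(c,f((541,292)),200),"collar",unproj(c,f((516,320)),28))
s=arm.read_state();print(R.from_quat(s["ee_rot"]).as_matrix().round(3))
E
```

```text
? [[ 59.  -32.7]
 [-58.9  33.8]
 [-59.4  32.6]
 [ 59.3 -33.6]]
plate -119.595398775082 [541.7126136 197.7170764] [[-1.4  1.8]
 [ 2.2 -1.1]
 [ 1.1 -1.9]
 [-1.9  1.2]] [531.83517282 180.32638453]
press -100.8641383646361 [ 559.07216008 -186.58351046] [[-1.3 -2. ]
 [ 1.1 -1.8]
 [ 1.9  0.4]
 [-1.7  3.5]] [ 568.49619981 -137.47966667] [ 549.64812036 -235.68735426]
tip [ 568.43517693 -137.49213313  200.        ] collar [ 569.66308268 -136.67819894   28.        ]
[[-0.913 -0.408 -0.001]
 [-0.408  0.913  0.002]
 [ 0.     0.002 -1.   ]]
```

Call:
{"fn": "drive_tool", "kwargs": {"targets": [[-1,-35,36,0,0],[-1,-70,72,0,0],[-1,-105,108,0,0],[-1,-140,144,0,0],[-1,-175,179,0,0],[-1,-210,215,0,0],[-1,-245,251,0,0],[-1,-280,287,0,0],[-1,-315,323,0,0],[-1,-350,358,0,0],[-1,-385,394,0,0],[-1,-420,430,0,0]]}}

```text
clock: 1.3
position: [462.6, -5.3, 231.3]
ee_rot: [-0.209, 0.978, 0.0, 0.0]
contact_force: [1.3, 0.1, -0.2]
gripper_width: 85.5
grasp_force: 0.0
```

Call:
{"fn": "drive_tool", "kwargs": {"targets": [[-1,-17,18,0,7],[-1,-35,36,0,14],[-1,-52,54,0,21],[-1,-70,72,0,28],[-1,-87,90,0,35],[-1,-105,108,0,42],[-1,-122,126,0,49],[-1,-139,143,0,54],[-1,-139,143,0,54],[-1,-139,143,0,54],[-1,-139,143,0,54]]}}

```text
clock: 2.4
position: [530.6, 179.2, 231.1]
ee_rot: [0.258, 0.966, -0.0, -0.0]
contact_force: [0.1, -0.0, -0.2]
gripper_width: 85.6
grasp_force: 0.0
```

Run:
```python
from h import *
s=arm.read_state();print(s["clock"],s["position"],R.from_quat(s["ee_rot"]).as_matrix().round(3),s["joints"])
im=arm.get_image("wrist");cv2.imwrite("pics/w1.png",im);np.save("w1.npy",np.r_[s["position"],s["ee_rot"]])
```

```text
2.4 [530.63869793 179.23231319 231.05978053] [[-0.867  0.498 -0.001]
 [ 0.498  0.867 -0.   ]
 [ 0.001 -0.001 -1.   ]] [ 6.15006697e-01  2.75267060e-01 -1.53742180e-01 -1.18441966e-04
 -1.14276061e+00 -2.70722974e+00]
```

View pics/w1.png

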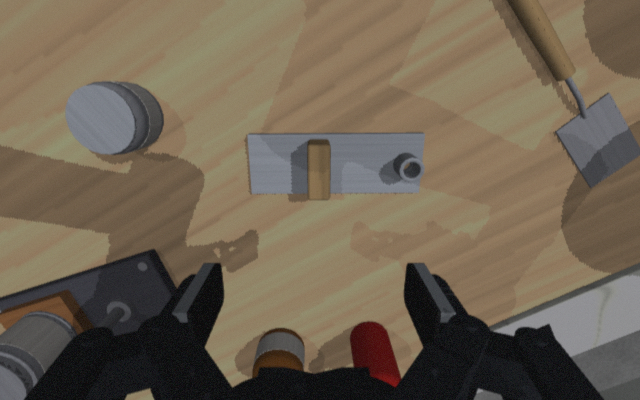

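The wrist view shows plate corners at (247,133), (424,132), (423,193), (250,194), the handle block at (307–330, 140–199), and the bush at (409,168). All are clear.

Run:
```python
from h import *
v=np.load("w1.npy");s=dict(position=v[:3],ee_rot=v[3:]);c=cam("wrist",s)
P=[unproj(c,u,10) for u in[(247,133),(424,132),(423,193),(250,194)]]
th,t,r,Rm=fit(P,[(100,-35),(-100,-35),(-100,35),(100,35)])
if abs(r).max()>9: th,t,r,Rm=fit(P,[(100,35),(-100,35),(-100,-35),(100,-35)])
print("plate",np.degrees(th),t,r.round(1),"grip",Rm@[20,0]+t)
W=lambda q:np.r_[Rm@q[:2]+t,q[2]]
pts=[(-80,0,40)]+[(x,y,52) for x in(8,32) for y in(-30,30)]+[(x,y,10) for x in(-100,100) for y in(-35,35)]
pj=proj(c,[W(np.array(q)) for q in pts]);print(pj.round(1))
i=cv2.imread("pics/w1.png")[110:220,230:440];i=cv2.resize(i,None,fx=3.8,fy=3.8,interpolation=cv2.INTER_CUBIC)
for p in pj: cv2.circle(i,tuple(int(x) for x in ((p-[230,110]+.5)*3.8)),3,(0,0,255),1)
cv2.imwrite("pics/c2.png",i)
```

```text
plate -119.28470226963587 [539.88730502 204.18897401] [[-1.4  0.4]
 [-1.4 -1.3]
 [ 3.3  3.2]
 [-0.6 -2.3]] grip [530.10431311 186.74497592]
[[412.6 169.5]
 [331.1 144. ]
 [330.6 200.4]
 [307.2 144.2]
 [308.1 200.6]
 [425.5 132.5]
 [419.4 192. ]
 [247.4 134.2]
 [251.9 193.5]]
```

View pics/c2.png

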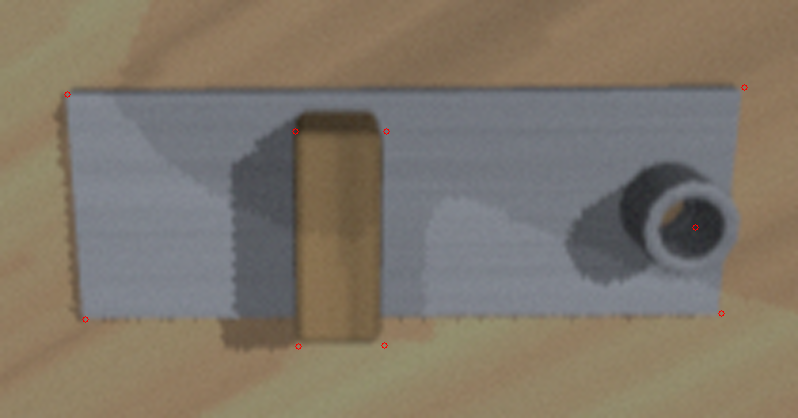

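Projected model corners match the handle and bush to about 1 mm. Descending.

Call:
{"fn": "drive_tool", "kwargs": {"targets": [[-1,4,6,40,-0.6],[-1,4,6,80,-0.6],[-1,4,6,120,-0.6],[-1,4,6,150,-0.6],[-1,4,6,175,-0.6],[-1,4,6,195,-0.6],[-1,4,6,207,-0.6],[-1,4,6,215,-0.6],[-1,4,6,215,-0.6],[-1,4,6,215,-0.6]]}}

```text
clock: 3.45
position: [531.2, 187.3, 17.2]
ee_rot: [0.253, 0.968, 0.001, 0.001]
contact_force: [-0.4, 0.6, 0.3]
gripper_width: 85.5
grasp_force: 0.0
```

Call:
{"fn": "drive_tool", "kwargs": {"targets": [[1,0,0,0,0],[1,0,0,0,0],[1,0,0,0,0],[1,0,0,0,0],[1,0,0,0,0],[1,0,0,0,0],[1,0,0,0,0],[1,0,0,0,0],[1,0,0,0,0],[1,0,0,0,0],[1,0,0,0,0],[1,0,0,0,0]]}}

```text
clock: 4.65
position: [530.5, 186.9, 16.7]
ee_rot: [0.253, 0.968, -0.0, -0.0]
contact_force: [-1.6, -1.0, 5.4]
gripper_width: 23.3
grasp_force: 60.7
```

Call:
{"fn": "drive_tool", "kwargs": {"targets": [[1,0,0,-10,0],[1,0,0,-35,0],[1,0,0,-65,0],[1,0,0,-95,0],[1,0,0,-125,0],[1,0,0,-155,0],[1,0,0,-185,0],[1,0,0,-210,0],[1,0,0,-223,0],[1,0,0,-228,0],[1,0,0,-228,0]]}}

```text
clock: 5.75
position: [530.1, 187.0, 243.6]
ee_rot: [0.253, 0.967, -0.0, -0.001]
contact_force: [-0.2, -0.3, -5.0]
gripper_width: 23.4
grasp_force: 59.8
```

Call:
{"fn": "drive_tool", "kwargs": {"targets": [[1,-10,-12,0,0],[1,-40,-46,0,-2],[1,-72,-83,0,-4],[1,-104,-120,0,-6],[1,-136,-157,0,-8],[1,-168,-194,0,-10],[1,-200,-231,0,-12],[1,-230,-266,0,-14],[1,-256,-296,0,-16],[1,-274,-316,0,-18.4],[1,-283,-327,0,-18.4],[1,-283,-327,0,-18.4]]}}

```text
clock: 6.95
position: [616.6, -238.6, 241.9]
ee_rot: [0.097, 0.995, 0.0, -0.002]
contact_force: [0.2, 0.2, -4.9]
gripper_width: 23.4
grasp_force: 59.9
```

Call:
{"fn": "drive_tool", "kwargs": {"targets": [[1,0,0,0,0],[1,0,0,0,0],[1,0,0,0,0]]}}

```text
clock: 7.25
position: [617.4, -235.4, 244.5]
ee_rot: [0.094, 0.996, 0.0, -0.0]
contact_force: [-0.8, -0.7, -2.9]
gripper_width: 23.2
grasp_force: 59.9
```

Run:
```python
from h import *
s=arm.read_state();print(s["clock"],s["position"],R.from_quat(s["ee_rot"]).as_matrix().round(4),s["contact_force"],s["wrist_torque"])
im=arm.get_image("wrist");cv2.imwrite("pics/w2.png",im);np.save("w2.npy",np.r_[s["position"],s["ee_rot"]])
cv2.imwrite("pics/w2b.png",cv2.resize(im[40:340,240:640],None,fx=2,fy=2,interpolation=cv2.INTER_CUBIC))
```

```text
7.25 [ 617.44868123 -235.36179452  244.46643837] [[-9.823e-01  1.875e-01  0.000e+00]
 [ 1.875e-01  9.823e-01  2.000e-04]
 [ 0.000e+00  2.000e-04 -1.000e+00]] [-0.80262616 -0.7007421  -2.90729496] [-0.0546239   0.01827092 -0.03899925]
```

View pics/w2b.png

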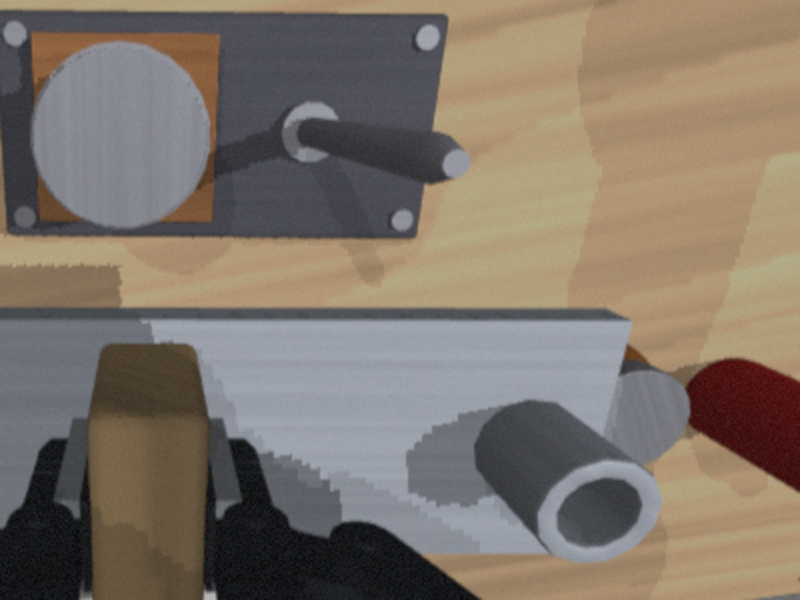

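The crop shows the rod tip's flat end at crop (456,162), i.e. full image (468,121). The bush's top ring is centred at crop (599,510), i.e. full (539.5,295). The plate's upper edge is level, and the press base axis is nearly parallel to the plate.

Run:
```python
from h import *
v=np.load("w2.npy");s=dict(position=v[:3],ee_rot=v[3:]);c=cam("wrist",s)
Rt=R.from_quat(v[3:]).as_matrix(); g=lambda a,b,m:(240+(a+.5)/2-.5,40+(b+.5)/2-.5)
F=lambda a,b:g(a,b,0)
tip=unproj(c,F(456,162),200)
zb=v[2]-16.7
bush=unproj(c,F(599,510),zb+40); yx=Rt[:,1]; 
print("tip",tip,"bush",bush,"bush in tool",Rt.T@(bush-v[:3]))
collar=unproj(c,F(310,131),28);print("collar",collar)
P=[unproj(c,F(*u),20) for u in[(447,15),(417,238)]];print("base end",P, "len",np.linalg.norm(P[0]-P[1]))
bolts=[unproj(c,F(*u),22) for u in[(14,33),(428,38),(402,219),(25,216)]]
b=np.array(bolts);d=(b[1]-b[0])+(b[2]-b[3]);print("press yaw(to tin)",np.degrees(np.arctan2(-d[1],-d[0])))
e=P[0]-P[1];print("yaw from end edge",np.degrees(np.arctan2(e[1],e[0]))) 
print("plate yaw",np.degrees(np.arctan2(-yx[1],-yx[0])))
e=unproj(c,F(629,320),zb+10)-unproj(c,F(155,318),zb+10);print("plate yaw by edge",np.degrees(np.arctan2(-e[1],-e[0])))
# predicted plate in tool: hole at tool y+100
for q in[(0,100,40),(35,120,10),(-35,120,10),(35,-20,10),(0,114,40),(0,86,40),(12,8,52)]:
    pass
W=lambda x,y,z:v[:3]+Rt@np.array([x,y,-(z)+16.7])
for q in[(0,100,40),(35,120,10),(35,-10,10),(14,100,40),(-14,100,40),(0,114,40),(0,86,40),(30,12,52),(30,-12,52)]:
    p=proj(c,[W(*q)])[0];print(q,((p-[240,40])*2).round(0))
# lid top z from apparent diameter: 72mm
for z in(100,105,110,115,120,126):
    a,bb=unproj(c,F(32,134),z),unproj(c,F(210,134),z);a2,b2=unproj(c,F(121,41),z),unproj(c,F(121,228),z);print(z,np.linalg.norm(a-bb).round(1),np.linalg.norm(a2-b2).round(1),((a+bb)/2)[:2].round(1))
```

```text
tip [ 566.22809923 -134.87670708  200.        ] bush [ 635.39748042 -136.63485679  267.76643837] bush in tool [  0.87894055 100.34579122 -23.2810497 ]
collar [ 565.68996958 -135.03671467   28.        ]
base end [array([521.79123852, -56.86870556,  20.        ]), array([637.70850303, -78.34034168,  20.        ])] len 117.88911472561043
press yaw(to tin) -101.31831785900934
yaw from end edge 169.50590605318757
plate yaw -100.80549732138299
plate yaw by edge -101.02927230703429
(0, 100, 40) [596. 513.]
(35, 120, 10) [629. 318.]
(35, -10, 10) [102. 318.]
(14, 100, 40) [611. 457.]
(-14, 100, 40) [582. 565.]
(0, 114, 40) [660. 513.]
(0, 86, 40) [532. 513.]
(30, 12, 52) [205. 416.]
(30, -12, 52) [ 76. 416.]
100 76.8 77.8 [ 545.1 -232. ]
105 75.5 76.5 [ 544.9 -231.7]
110 74.1 75.1 [ 544.7 -231.5]
115 72.8 73.8 [ 544.5 -231.2]
120 71.5 72.4 [ 544.3 -231. ]
126 69.8 70.8 [ 544.  -230.7]
```

Call:
{"fn": "drive_tool", "kwargs": {"targets": [[1,10,-2,0,0],[1,28,-5,0,0],[1,46,-8,0,0],[1,60,-10,0,0],[1,68.3,-11.2,0,0],[1,68.3,-11.2,0,0],[1,68.3,-11.2,6,0],[1,68.3,-11.2,14,0],[1,68.3,-11.2,20,0],[1,68.3,-11.2,20,0],[1,68.3,-11.2,20,0]]}}

```text
clock: 8.4
position: [548.5, -234.7, 223.7]
ee_rot: [0.095, 0.995, -0.0, -0.001]
contact_force: [-0.3, -0.1, -4.3]
gripper_width: 23.4
grasp_force: 59.9
```

Run:
```python
from h import *
s=arm.read_state();print(s["clock"],s["position"],s["contact_force"],s["wrist_torque"])
im=arm.get_image("wrist")
cv2.imwrite("pics/w3b.png",cv2.resize(im[40:340,240:640],None,fx=2,fy=2,interpolation=cv2.INTER_CUBIC))
```

```text
8.4 [ 548.45143751 -234.70457115  223.68765401] [-0.34818123 -0.12039527 -4.33405964] [-0.06341902 -0.02143366 -0.0638735 ]
```

View pics/w3b.png

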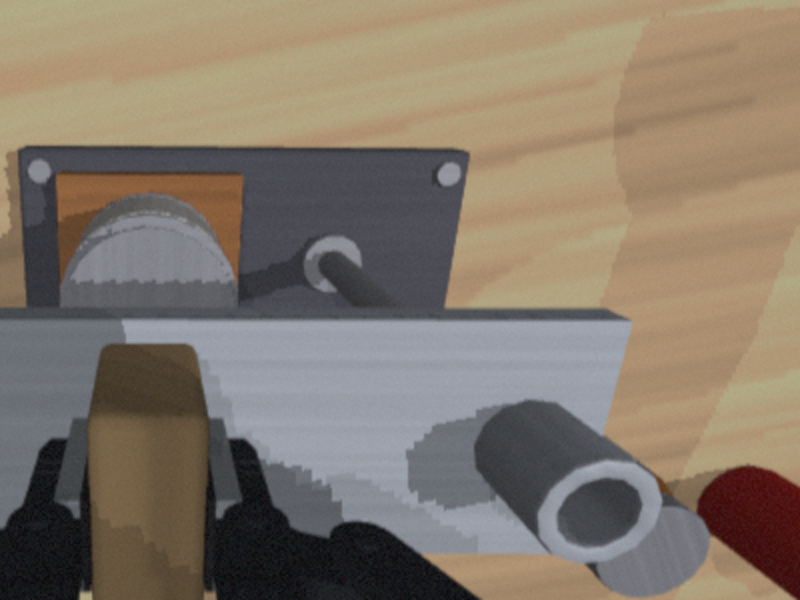

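The rod runs under the plate toward the bush, with the collar at crop (332,262). Checking its position against the bush axis.

Run:
```python
from h import *
s=arm.read_state();c=cam("wrist",s);Rt=R.from_quat(s["ee_rot"]).as_matrix();F=lambda a,b:(240+(a+.5)/2-.5,40+(b+.5)/2-.5)
b=unproj(c,F(599,510),s["position"][2]-16.7+40);k=unproj(c,F(332,263),28)
print(b,k,Rt.T@(k-b))
```

```text
[ 566.65525566 -136.09207167  247.45311402] [ 566.11936262 -134.78305173   28.        ] [  0.74989699   1.24156004 219.45287912]
```

Call:
{"fn": "drive_tool", "kwargs": {"targets": [[1,0,0,3,0],[1,0,0,6,0],[1,0,0,9,0],[1,0,0,11,0],[1,0,0,13,0],[1,0,0,13,0]]}}

```text
clock: 9.05
position: [548.1, -234.6, 211.0]
ee_rot: [0.095, 0.995, 0.0, -0.0]
contact_force: [0.8, 0.7, -4.5]
gripper_width: 23.0
grasp_force: 59.9
```

Call:
{"fn": "drive_tool", "kwargs": {"targets": [[1,0.3,0.8,0,0],[1,0.3,0.8,2,0],[1,0.3,0.8,4,0],[1,0.3,0.8,6,0],[1,0.3,0.8,6,0]]}}

```text
clock: 9.55
position: [547.9, -233.7, 204.9]
ee_rot: [0.095, 0.995, 0.0, -0.0]
contact_force: [-0.5, -0.1, -4.6]
gripper_width: 23.3
grasp_force: 59.9
```

Run:
```python
from h import *
s=arm.read_state();print(s["clock"],s["position"],s["contact_force"],s["wrist_torque"])
```

```text
9.55 [ 547.89773842 -233.73858519  204.85529017] [-0.47183786 -0.07130706 -4.58551967] [-0.03661509  0.05105538 -0.03475515]
```

Underside at about 188 mm, so 12 mm engaged, with no side force. Continuing gently onto the full diameter.

Call:
{"fn": "drive_tool", "kwargs": {"targets": [[1,0,0,1.5,0],[1,0,0,3,0],[1,0,0,4.5,0],[1,0,0,6,0],[1,0,0,6,0]]}}

```text
clock: 10.05
position: [548.0, -233.8, 199.0]
ee_rot: [0.095, 0.995, 0.0, -0.0]
contact_force: [-1.0, 1.4, -4.0]
gripper_width: 23.8
grasp_force: 59.9
```

Call:
{"fn": "drive_tool", "kwargs": {"targets": [[1,0,0,2,0],[1,0,0,4,0],[1,0,0,6,0],[1,0,0,8,0],[1,0,0,8,0]]}}

```text
clock: 10.55
position: [548.0, -233.8, 190.8]
ee_rot: [0.095, 0.995, 0.0, -0.0]
contact_force: [-0.2, 0.4, -4.1]
gripper_width: 23.2
grasp_force: 59.9
```

Run:
```python
from h import *
s=arm.read_state();print(s["clock"],s["position"],s["contact_force"],s["wrist_torque"])
```

```text
10.55 [ 548.00883307 -233.75903864  190.82602758] [-0.20156673  0.4015198  -4.14463108] [-0.03280662  0.20984737  0.02054538]
```

Call:
{"fn": "drive_tool", "kwargs": {"targets": [[1,0,0,3,0],[1,0,0,6,0],[1,0,0,9,0],[1,0,0,12,0],[1,0,0,15,0],[1,0,0,18,0],[1,0,0,20,0],[1,0,0,20,0]]}}

```text
clock: 11.35
position: [548.0, -233.8, 170.8]
ee_rot: [0.095, 0.995, 0.0, -0.0]
contact_force: [-1.4, 0.4, -4.7]
gripper_width: 23.1
grasp_force: 59.8
```

Run:
```python
from h import *
s=arm.read_state();print(s["clock"],s["position"],s["contact_force"],s["wrist_torque"])
```

```text
11.35 [ 548.00797681 -233.76508166  170.77549459] [-1.44040247  0.40012557 -4.69016264] [-0.13824543  0.26754601  0.08811344]
```

Call:
{"fn": "drive_tool", "kwargs": {"targets": [[1,0.4,0,3,0],[1,0.4,0,6,0],[1,0.4,0,9,0],[1,0.4,0,12,0],[1,0.4,0,15,0],[1,0.4,0,18,0],[1,0.4,0,20,0],[1,0.4,0,20,0]]}}

```text
clock: 12.15
position: [547.7, -233.7, 150.9]
ee_rot: [0.095, 0.995, 0.0, -0.0]
contact_force: [-0.2, 0.0, -4.3]
gripper_width: 23.0
grasp_force: 59.9
```

Run:
```python
from h import *
s=arm.read_state();print(s["clock"],s["position"],s["contact_force"],s["wrist_torque"])
```

```text
12.15 [ 547.65931462 -233.68384812  150.88200716] [-0.18933482  0.0494614  -4.34052707] [-0.02921567  0.02169737  0.04732674]
```

Call:
{"fn": "drive_tool", "kwargs": {"targets": [[1,0,0,2,0],[1,0,0,4,0],[1,0,0,6,0],[1,0,0,7,0],[1,0,0,8,0],[1,0,0,8,0]]}}

```text
clock: 12.75
position: [547.7, -233.7, 143.2]
ee_rot: [0.095, 0.995, 0.0, -0.0]
contact_force: [-0.3, -0.7, -4.2]
gripper_width: 23.4
grasp_force: 59.9
```

Call:
{"fn": "drive_tool", "kwargs": {"targets": [[1,0,0,1,0],[1,0,0,2,0],[1,0,0,3,0],[1,0,0,3,0]]}}

```text
clock: 13.15
position: [547.7, -233.7, 140.1]
ee_rot: [0.095, 0.995, 0.0, -0.0]
contact_force: [0.5, 0.9, -4.0]
gripper_width: 23.3
grasp_force: 59.9
```

Call:
{"fn": "drive_tool", "kwargs": {"targets": [[1,0,0,1,0],[1,0,0,2,0],[1,0,0,3,0],[1,0,0,3,0]]}}

```text
clock: 13.55
position: [547.6, -233.7, 137.1]
ee_rot: [0.095, 0.995, 0.0, -0.0]
contact_force: [0.1, 0.2, -3.5]
gripper_width: 23.4
grasp_force: 59.9
```

Call:
{"fn": "drive_tool", "kwargs": {"targets": [[1,0,0,1,0],[1,0,0,2,0],[1,0,0,2,0]]}}

```text
clock: 13.85
position: [547.6, -233.7, 135.1]
ee_rot: [0.095, 0.995, 0.0, -0.0]
contact_force: [-0.5, -0.9, -4.4]
gripper_width: 23.2
grasp_force: 59.9
```

Call:
{"fn": "drive_tool", "kwargs": {"targets": [[1,0,0,1,0],[1,0,0,2,0],[1,0,0,2,0]]}}

```text
clock: 14.15
position: [547.6, -233.7, 133.1]
ee_rot: [0.095, 0.995, 0.0, -0.0]
contact_force: [-0.7, -0.6, -4.4]
gripper_width: 23.2
grasp_force: 59.9
```

Call:
{"fn": "drive_tool", "kwargs": {"targets": [[1,0,0,1,0],[1,0,0,2,0],[1,0,0,2,0]]}}

```text
clock: 14.45
position: [547.6, -233.7, 131.1]
ee_rot: [0.095, 0.995, 0.0, -0.0]
contact_force: [0.2, -1.1, -4.5]
gripper_width: 23.2
grasp_force: 59.9
```

Call:
{"fn": "drive_tool", "kwargs": {"targets": [[1,0,0,1,0],[1,0,0,2,0],[1,0,0,2,0]]}}

```text
clock: 14.75
position: [547.9, -233.8, 129.9]
ee_rot: [0.095, 0.995, -0.0, 0.0]
contact_force: [-0.5, 1.0, -0.8]
gripper_width: 23.3
grasp_force: 60.5
```

Call:
{"fn": "drive_tool", "kwargs": {"targets": [[1,0,0,1,0],[1,0,0,2,0],[1,0,0,2,0]]}}

```text
clock: 15.05
position: [547.9, -233.8, 128.7]
ee_rot: [0.095, 0.996, -0.0, 0.0]
contact_force: [-2.7, 2.0, 5.4]
gripper_width: 23.1
grasp_force: 61.1
```

Call:
{"fn": "drive_tool", "kwargs": {"targets": [[1,0,0,1,0],[1,0,0,1.5,0],[1,0,0,1.5,0]]}}

```text
clock: 15.35
position: [547.9, -233.8, 127.1]
ee_rot: [0.095, 0.996, -0.0, 0.0]
contact_force: [-3.0, 1.7, 5.6]
gripper_width: 23.6
grasp_force: 61.2
```

Contact came at TCP about 130, and the lid is sliding at about 10 N total (5.6 N plus 4.4 N plate weight), as expected. I'll continue in small steps and trim the slight side force.

Call:
{"fn": "drive_tool", "kwargs": {"targets": [[1,0.3,0,0.5,0],[1,0.4,0,1,0],[1,0.4,0,1,0]]}}

```text
clock: 15.65
position: [547.9, -233.8, 126.2]
ee_rot: [0.095, 0.996, -0.0, 0.001]
contact_force: [-1.9, 1.3, 5.1]
gripper_width: 23.5
grasp_force: 61.2
```

Call:
{"fn": "drive_tool", "kwargs": {"targets": [[1,0,0,0.5,0],[1,0,0,1,0],[1,0,0,1,0]]}}

```text
clock: 15.95
position: [547.9, -233.8, 125.2]
ee_rot: [0.095, 0.996, -0.0, 0.001]
contact_force: [-2.6, 2.0, 4.5]
gripper_width: 23.5
grasp_force: 61.2
```

Call:
{"fn": "drive_tool", "kwargs": {"targets": [[1,0,0,0.5,0],[1,0,0,0.8,0],[1,0,0,0.8,0]]}}

```text
clock: 16.25
position: [547.9, -233.8, 124.4]
ee_rot: [0.095, 0.996, -0.0, 0.001]
contact_force: [-2.4, 2.1, 5.7]
gripper_width: 23.4
grasp_force: 61.2
```

Call:
{"fn": "drive_tool", "kwargs": {"targets": [[1,0,0,0.4,0],[1,0,0,0.8,0],[1,0,0,0.8,0]]}}

```text
clock: 16.55
position: [547.9, -233.8, 123.6]
ee_rot: [0.095, 0.996, -0.0, 0.001]
contact_force: [-2.0, 1.8, 5.6]
gripper_width: 23.4
grasp_force: 61.2
```

Call:
{"fn": "drive_tool", "kwargs": {"targets": [[1,0,0,0.4,0],[1,0,0,0.8,0],[1,0,0,0.8,0]]}}

```text
clock: 16.85
position: [547.9, -233.8, 122.8]
ee_rot: [0.095, 0.996, -0.0, 0.001]
contact_force: [-1.7, 2.2, 5.0]
gripper_width: 23.5
grasp_force: 61.2
```

Call:
{"fn": "drive_tool", "kwargs": {"targets": [[1,0,0,0.4,0],[1,0,0,0.7,0],[1,0,0,0.7,0]]}}

```text
clock: 17.15
position: [547.9, -233.8, 122.1]
ee_rot: [0.095, 0.996, -0.0, 0.001]
contact_force: [-2.0, 1.2, 4.6]
gripper_width: 23.4
grasp_force: 61.2
```

Call:
{"fn": "drive_tool", "kwargs": {"targets": [[1,0,0,0.3,0],[1,0,0,0.6,0],[1,0,0,0.6,0]]}}

```text
clock: 17.45
position: [547.9, -233.8, 122.0]
ee_rot: [0.095, 0.996, -0.0, 0.001]
contact_force: [-3.1, 2.7, 7.4]
gripper_width: 23.3
grasp_force: 61.6
```

The lid is against the stop at 122.0. Building up to about 15.6 N measured (20 N with the plate's weight).

Call:
{"fn": "drive_tool", "kwargs": {"targets": [[1,0,0,0.3,0],[1,0,0,0.6,0],[1,0,0,0.9,0],[1,0,0,0.9,0]]}}

```text
clock: 17.85
position: [547.9, -233.8, 122.0]
ee_rot: [0.094, 0.996, -0.0, 0.001]
contact_force: [-4.5, 3.6, 10.3]
gripper_width: 23.3
grasp_force: 62.1
```

Call:
{"fn": "drive_tool", "kwargs": {"targets": [[1,0.5,-0.5,0.3,0],[1,0.5,-0.5,0.6,0],[1,0.5,-0.5,0.8,0],[1,0.5,-0.5,0.8,0]]}}

```text
clock: 18.25
position: [547.9, -233.9, 122.0]
ee_rot: [0.094, 0.996, -0.0, 0.002]
contact_force: [-4.2, 5.7, 14.2]
gripper_width: 23.6
grasp_force: 62.4
```

Run:
```python
from h import *
s=arm.read_state();print(s["clock"],s["position"],s["contact_force"],s["wrist_torque"],s["ee_rot"])
```

```text
18.25 [ 547.92197055 -233.8634514   121.98660758] [-4.22952298  5.66418869 14.23581414] [ 1.68457617  1.49191421 -0.02914116] [ 9.42430002e-02  9.95547546e-01 -3.72677560e-04  1.78933792e-03]
```

Call:
{"fn": "drive_tool", "kwargs": {"targets": [[1,0.3,0.5,0.1,0],[1,0.5,1,0.2,0],[1,0.5,1,0.3,0],[1,0.5,1,0.3,0],[1,0.5,1,0.3,0]]}}

```text
clock: 18.75
position: [547.9, -233.7, 122.0]
ee_rot: [0.094, 0.996, -0.001, 0.002]
contact_force: [-4.5, 1.8, 13.9]
gripper_width: 22.9
grasp_force: 62.4
```

Call:
{"fn": "drive_tool", "kwargs": {"targets": [[1,0,0,0.1,0],[1,0,0,0.1,0],[1,0,0,0.1,0],[1,0,0,0.1,0],[1,0,0,0.1,0],[1,0,0,0.1,0]]}}

```text
clock: 19.35
position: [547.9, -233.8, 122.0]
ee_rot: [0.094, 0.996, -0.001, 0.002]
contact_force: [-3.7, 2.1, 13.8]
gripper_width: 22.9
grasp_force: 62.4
```

Call:
{"fn": "drive_tool", "kwargs": {"targets": [[1,0,0,0.2,0],[1,0,0,0.4,0],[1,0,0,0.4,0],[1,0,0,0.4,0],[1,0,0,0.4,0],[1,0,0,0.4,0],[1,0,0,0.4,0]]}}

```text
clock: 20.05
position: [547.9, -233.7, 122.0]
ee_rot: [0.094, 0.996, -0.001, 0.002]
contact_force: [-4.7, 2.4, 16.3]
gripper_width: 23.0
grasp_force: 62.6
```

Call:
{"fn": "drive_tool", "kwargs": {"targets": [[1,0,0,0,0],[1,0,0,0,0],[1,0,0,0,0],[1,0,0,0,0],[1,0,0,0,0],[1,0,0,0,0]]}}

```text
clock: 20.65
position: [547.9, -233.8, 122.0]
ee_rot: [0.094, 0.996, -0.001, 0.002]
contact_force: [-4.9, 2.8, 15.4]
gripper_width: 23.3
grasp_force: 62.6
```

A steady 20 N has been held on the lid. Relieving the push to about zero, then releasing.

Call:
{"fn": "drive_tool", "kwargs": {"targets": [[1,0,0,-1,0],[1,0,0,-2,0],[1,0,0,-3,0],[1,0,0,-3.5,0],[1,0,0,-3.5,0]]}}

```text
clock: 21.15
position: [547.8, -233.7, 122.0]
ee_rot: [0.095, 0.996, -0.001, 0.002]
contact_force: [0.7, -2.1, 4.1]
gripper_width: 23.3
grasp_force: 61.0
```

Run:
```python
from h import *
s=arm.read_state();print(s["clock"],s["position"],s["contact_force"],s["wrist_torque"],s["ee_rot"])
```

```text
21.15 [ 547.7839284  -233.65481191  121.9953935 ] [ 0.67061295 -2.12023379  4.1173122 ] [-0.70392872 -0.18629957  0.01527285] [ 9.46189375e-02  9.95512166e-01 -5.97113327e-04  1.55822505e-03]
```

Call:
{"fn": "drive_tool", "kwargs": {"targets": [[1,-0.2,-0.6,-0.6,0],[1,-0.2,-0.6,-1,0],[1,-0.2,-0.6,-1,0],[1,-0.2,-0.6,-1,0]]}}

```text
clock: 21.55
position: [547.1, -233.5, 122.0]
ee_rot: [0.095, 0.995, 0.0, 0.001]
contact_force: [3.2, -0.1, 1.0]
gripper_width: 23.3
grasp_force: 60.7
```

Call:
{"fn": "drive_tool", "kwargs": {"targets": [[0.2,0,0,0,0],[-0.4,0,0,0,0],[-1,0,0,0,0],[-1,0,0,0,0],[-1,0,0,0,0],[-1,0,0,0,0],[-1,0,0,0,0],[-1,0,0,0,0],[-1,0,0,0,0],[-1,0,0,0,0]]}}

```text
clock: 22.55
position: [546.5, -233.6, 122.1]
ee_rot: [0.095, 0.995, -0.0, -0.0]
contact_force: [-0.7, 0.6, -0.4]
gripper_width: 85.9
grasp_force: 0.0
```

Call:
{"fn": "drive_tool", "kwargs": {"targets": [[-1,0,0,-8,0],[-1,0,0,-25,0],[-1,0,0,-50,0],[-1,0,0,-80,0],[-1,0,0,-110,0],[-1,0,0,-130,0],[-1,0,0,-140,0],[-1,0,0,-140,0],[-1,0,0,-140,0]]}}

```text
clock: 23.45
position: [546.0, -233.4, 261.1]
ee_rot: [0.095, 0.995, 0.0, -0.001]
contact_force: [-1.2, 0.3, -0.2]
gripper_width: 85.2
grasp_force: 0.0
```

Run:
```python
from h import *
s=arm.read_state();print(s["clock"],s["position"],s["contact_force"])
im=arm.get_image("wrist");sc=arm.get_image("scene")
z=cv2.resize(sc[140:310,190:390],None,fx=2.35,fy=2.35,interpolation=cv2.INTER_CUBIC)[:400]
cv2.imwrite("pics/end.png",cv2.resize(np.hstack([im[:,100:540],z]),(800,350)))
```

```text
23.45 [ 545.98968943 -233.35313199  261.08552495] [-1.21178926  0.34573111 -0.18537596]
```

View pics/end.png

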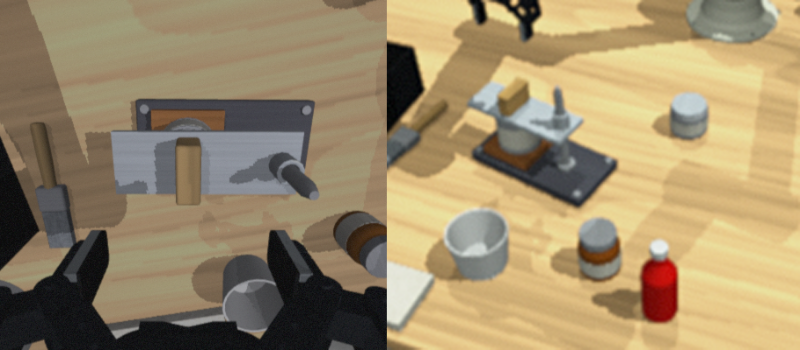

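The view shows the plate lying flat on the tin, with the rod up through the bush at (300,180). The neighbouring items are undisturbed and the gripper is clear.

```bash
python3 -c "
from bench import arm
print(arm.job_done())"
```

```text
the job is handed in; nothing more can be done
None
```

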